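Prove the kiln's drop-lever safety trip

TASK

Before tonight's firing, prove the kiln's safety trip. First clear the plaster disc from under the drop lever by laying it flat and centred on the other plaster disc on the terracotta plate. Then press the test button so that the lever drops all the way down, and lift the lever back up until it stands fully home by itself; leave everything else where it stands.

Things in the scene. Friction and masses are not known exactly. Their poses are not given: they have to be found in the camera images.
- unit: Safety trip unit: fixed grey console, 200 deep (x), 270 wide (y), 187 high, mm. Origin: centre of its underside; its -x faces the robot (yaw up to 15 degrees), y left, z up. From a 70 mm high front edge (x = -90) its face slopes up and back at 38 degrees to level. Button at y = -72 (right), lever at y = +68 (left). A bearing block under the lever juts out to x = -122, 74 high.
- guard_rail (a point): Middle of a fixed 14 mm thick steel guard rail along the unit's y, 126 mm long between its posts, 115 mm above the button's foot and 8 mm behind it. It leaves no room for an upright gripper over the button: press with the tool tilted square to the sloped face.
- test_top (a point): Centre of the outer face of the test button: plain grey, round, 42 mm across, standing 17 mm proud of the sloped face. Its axis (z of this frame, pointing out) is square to the face, 38 degrees from vertical, leaning towards the robot; it is pressed along it, downward and away from the robot.
- test (a joint): Travel of the test button, m: 0 out, 0.008 fully in (1.6 N to start, 5 N at the end, 1 to 3 N more while it moves the lever). It springs back. The lever tips over at about 4 mm of travel: press it well in.
- disc: Loose plaster disc, 64 mm across, 34 mm high, 0.13 kg, flat on the table in front of the unit, where the lever's bar comes down; while it is there it stops the lever short. Origin: centre of its underside.
- base_disc: An equal plaster disc (64 mm across, 34 mm high) lying in the middle of the plate. Origin: centre of its underside; its top is 34 mm higher. Stays where it is.
- plate: Loose round flat terracotta plate, 150 mm across, 12 mm thick, to the left or right of the unit. Origin: centre of its underside.
- lever (a joint): Angle of the drop lever, rad: 0 standing fully home, leaning 14 degrees (0.244 rad) back from vertical, away from the robot, held by its own weight; grows as it falls towards the robot; 2.11 fully dropped (17 degrees below level). Balance point near 0.244: beyond it the lever falls down, short of it it falls home. 0.14 kg, little friction: a light knock drops it.
- lever_bar (a point): Middle of the lever's bar. The lever is a steel U: two arms 12 mm thick and, between their ends, a level round bar 14 mm thick along the unit's y, 110 mm from the hinge, 100 mm free between the arms. Standing, it is 169 mm above the table; dropped, about 30 mm, towards the robot: pinch it from above, upright or tilted; it turns between the fingers.
- lever_hinge (a point): Middle of the lever's hinge axis (along the unit's y), 62 mm above the table at unit x = -105, y = 68 mm.
- tub: Bystander: open round white plastic tub, 120 mm across, 100 mm high, across the unit from the plate (plate left, tub right, or the other way round).
- spray: Bystander: blue bottle, 60 mm across, 170 mm high, left of the unit.
- glaze: Bystander: white jar, 74 mm across, 100 mm high, right of the unit.
- mould: Bystander: plaster block 90 x 120 x 50 mm high.
- brush: Bystander: brush, 180 mm long, flat on the table.

How it is judged:
By the outcome, as a careful person would: the job done as asked, in the order asked, and still so for the second after the job is handed in, with the robot touching nothing.
It also fails if it takes over 64 s, if anything falls off the work surface, if the arm or the gripper's body presses on something with over 40 N, if the wrist force passes 120 N, or if a joint passes its speed limit or range.

ROBOT

A 6-joint arm with a two-finger parallel gripper is mounted at the origin on the work surface. World frame = base frame: x ahead of the robot, y to its left, z up, the work surface at z = 0. Lengths are in mm, angles in rad, forces in N, time in s.
With the tool pointing down it reaches from about 350 to 975 mm from the base axis. Payload 7.1 kg.
Tool frame: the origin (TCP) lies midway between the tips of the shut fingers; the grasp point (between the pads) lies 19 mm behind it; z points along the fingers, y is the line along which they close (so a half turn about z gives the same grasp; the last joint's range is limited). The gripper opens to 88 mm and grips with 3 to 60 N. Pads are 20 mm wide; open, the fingers measure 115 mm over their backs; the gripper's body (75 mm by 178 mm) begins 61 mm behind the grasp point.
Start: joints at [1.29, 0.423, 1.63, -0, 1.089, -0.019], TCP at [161.731, 603.695, 222.675] pointing down, gripper open.
Joint ranges: [-3, 3], [-0.9, 2.11], [0.09, 2.58], [-1.31, 4.45], [0.11, 2.69], [-2.54, 2.54]. Speed limits (rad/s): [2.39, 2.39, 3.01, 3.14, 3.14, 3.14].

INTERFACE

Orientations are given as a rotation vector (axis times angle).
In Python, from workcell import ctrl gives the robot as it stands.
- The arm moves only by the shell command python3 -m pendant 'ROWS'. ROWS is a JSON object of lists of equal length, an entry for each row: "grip": the opening, from -1 (shut) to 1 (fully open); "linear": the shift along the tool's x, y, z in mm, a list of three; "angular": the turn, a rotation vector about the tool's x, y, z in rad, a list of three. In form: {"grip": [grip, ...], "linear": [[tx, ty, tz], ...], "angular": [[ax, ay, az], ...]}. A call has 1 to 12 rows; each row shifts and turns the commanded pose from where the row before left it, along the tool's axes as they then stand; what a row does not reach is not made up. A row lasts 1/12 s, in which the tool goes at most 41.7 mm and 7.16 degrees, less where a joint would pass 70% of its speed; a pose out of reach is approached as far as the arm can. A call with a gripper value outside its range is refused whole. The fingers move at their own pace and stop on an object; the grip force is fixed at half the most. Time passes only in rows, so rows that do not move let the fingers close. It gives the time, the measured TCP pose, the force, the opening and the grip force at its end, in the units of the state.
- ctrl.get_obs(): the state, without advancing time (a new reading comes with each control period).
- ctrl.get_image(name): name is "scene" or "top" or "wrist"; returns the picture (400x640x3 uint8, red, green, blue); there is no depth.
- ctrl.camera_params(name): a dict with "vfov" (degrees; the focal length in pixels is half the picture's height over the tangent of half this angle, whatever the lens; pixels are square), "cx", "cy" (the principal point, pixels), "R" (3x3) and "t" (3): a world point X has camera coordinates R X + t; the wrist camera has in their place "T_tool_cam" (4x4, takes a point from camera to tool coordinates, whose origin is the TCP and whose axes are the flange's). Camera axes: x right, y down, z forward; pixel columns grow to the right and rows downward; lengths in mm; the calibration is good to about 2 mm. A picture is of the moment at which its call begins: read the wrist's pose just before it. camera_params takes no time and is no camera call.
- ctrl.close_job(): hands the job in; it is judged then, once.
The state is a dict: "t": time; "qpos": joint angles; "qvel": joint speeds; "joint_torque": joint torques, N m; "ee_pos": TCP position; "orientation": TCP orientation; "ft_force": force on the tool from outside, world axes, zero at the start; "moment": the same for the moment, N m; "width": finger opening in mm; "grasp_force": force on a finger pad.
Only numpy, scipy, OpenCV 4.12 (cv2) and the standard library are available. Lean on these libraries where they do the work, as an engineer would, in place of code of your own. Each camera call takes 0.05 s, during which the arm holds its last target. There are 200 camera calls.

## Working session

There is one attempt and no reset: what is moved stays moved. The work goes in short steps, Python scripts to look and compute and a shell command to move; the robot and the scene stay as the last step left them, time stands still between calls to the robot, and variables do not carry over. Pictures are saved under pics/ and viewed, at most 10 in all, crops included, and the job is handed in when it is done.

```bash
ls; mkdir -p pics; python3 - <<'E'
from workcell import ctrl
import cv2,numpy as np
np.set_printoptions(precision=4,suppress=True)
o=ctrl.get_obs();print({k:np.round(v,3) for k,v in o.items()})
for n in("scene","top","wrist"):
    im=ctrl.get_image(n);cv2.imwrite(f"pics/{n}0.png",im[...,::-1]);print(n,ctrl.camera_params(n))
E
```

```text
pics
{'t': np.float64(0.0), 'qpos': array([ 1.29 ,  0.424,  1.631, -0.   ,  1.089, -0.019]), 'qvel': array([-0.002, -0.001,  0.001,  0.002, -0.   ,  0.   ]), 'joint_torque': array([  0.   , -54.461, -27.367,   0.064,   0.023,  -0.   ]), 'ee_pos': array([161.574, 603.187, 221.899]), 'orientation': array([-0.41 , -3.115,  0.002]), 'ft_force': array([-0.652, -0.258, -0.96 ]), 'moment': array([-0.031, -0.007,  0.026]), 'grasp_force': np.float64(0.0), 'width': np.float64(87.824)}
scene {'vfov': 42.870553308236595, 'cx': 330.2471197894277, 'cy': 209.61928223539684, 'R': array([[ 0.8896,  0.4567, -0.009 ],
       [ 0.3005, -0.6001, -0.7413],
       [-0.344 ,  0.6568, -0.6711]]), 't': array([-450.9762,  -44.1021, 1539.2334])}
top {'vfov': 44.421144135688046, 'cx': 320.33063820407176, 'cy': 201.0531405743395, 'R': array([[-0.0199, -0.9996, -0.0218],
       [-0.9918,  0.0225, -0.1261],
       [ 0.1265,  0.0191, -0.9918]]), 't': array([  24.0187,  522.4715, 1483.6508])}
wrist {'vfov': 67.70560661039889, 'cx': 317.2510569506386, 'cy': 202.12970195285442, 'T_tool_cam': array([[   0.0007,   -0.9657,   -0.2598,   71.4051],
       [   1.    ,    0.0004,    0.0014,   -0.9379],
       [  -0.0012,   -0.2598,    0.9657, -161.0799],
       [   0.    ,    0.    ,    0.    ,    1.    ]])}
```

View pics/top0.png

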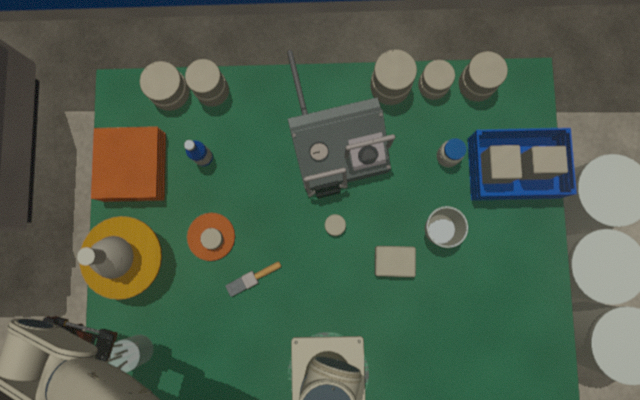

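View pics/scene0.png

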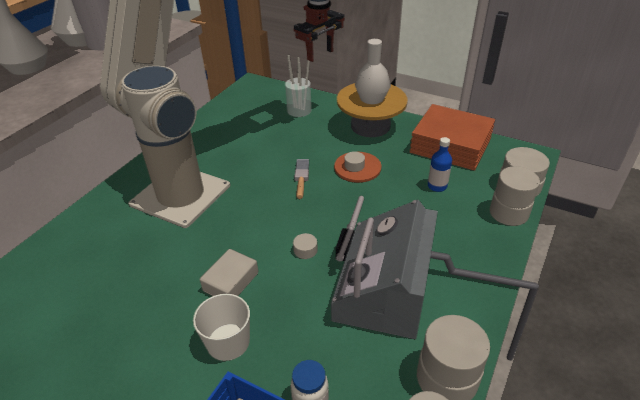

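The top view shows the disc at about (335,226), the plate and base disc at about (211,238), and the unit around (340,150), slightly yawed. The lever is at its lower left and the button at (369,155). I'll enlarge the unit in both views.

```bash
python3 - <<'E'
import cv2,numpy as np
t=cv2.imread("pics/top0.png");s=cv2.imread("pics/scene0.png")
a=cv2.resize(t[90:250,190:400],None,fx=3.5,fy=3.5,interpolation=cv2.INTER_CUBIC)
cv2.imwrite("pics/tc.png",a)
a=cv2.resize(s[140:340,280:450],None,fx=3,fy=3,interpolation=cv2.INTER_CUBIC)
b=cv2.convertScaleAbs(a,alpha=1.6);cv2.imwrite("pics/sc.png",b)
E
```

```text
(no output)
```

View pics/tc.png

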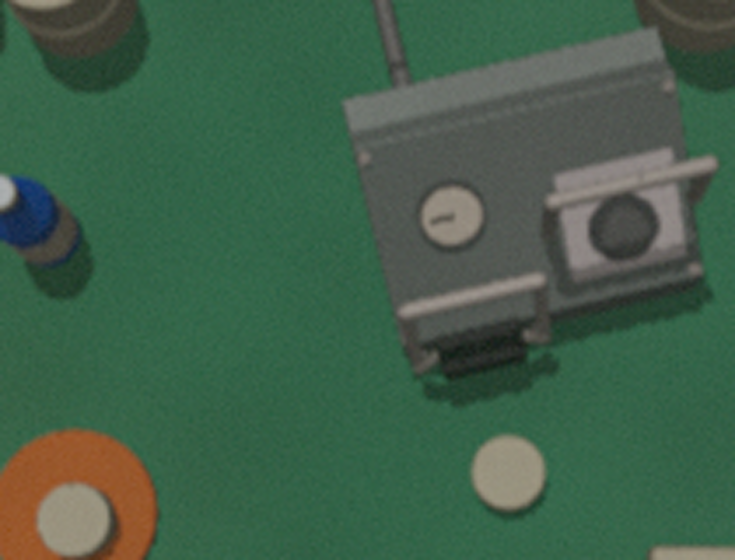

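View pics/sc.png

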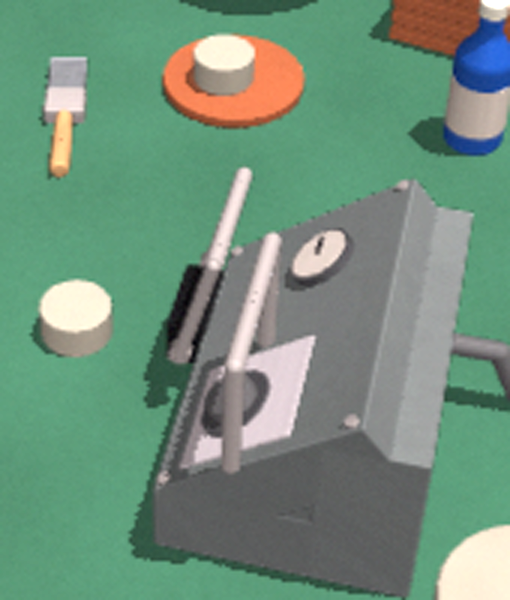

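The crops show these pixel positions:
- **Top crop:** bar ends at (402,313) and (545,280), guard rail (548,202) to (715,163), button (623,226), disc top (508,470), base disc top (73,518).
- **Scene crop:** bar (213,266) to (245,175), rail (235,362) to (273,238), button (237,397).

```bash
cat > h.py <<'E'
import numpy as np,cv2
from scipy.spatial.transform import Rotation as Ro
from workcell import ctrl
np.set_printoptions(precision=2,suppress=True)
def cam(n,obs=None):
    p=ctrl.camera_params(n);f=200/np.tan(np.radians(p['vfov'])/2)
    K=np.array([[f,0,p['cx']],[0,f,p['cy']],[0,0,1]])
    if n=='wrist':
        T=np.eye(4);T[:3,:3]=Ro.from_rotvec(obs['orientation']).as_matrix();T[:3,3]=obs['ee_pos']
        W=np.linalg.inv(T@np.array(p['T_tool_cam']));return K,W[:3,:3],W[:3,3]
    return K,np.array(p['R']),np.array(p['t'])
def onz(c,uv,z):
    K,R,t=c;d=R.T@np.linalg.inv(K)@np.array([*uv,1.]);C=-R.T@t
    return C+d*(z-C[2])/d[2]
def tri(cs,uvs):
    Ps=[K@np.c_[R,t] for K,R,t in cs]
    X=cv2.triangulatePoints(Ps[0],Ps[1],np.array(uvs[0],float).reshape(2,1),np.array(uvs[1],float).reshape(2,1)).ravel()
    return X[:3]/X[3]
def proj(c,X):
    K,R,t=c;x=K@(R@np.array(X,float)+t);return x[:2]/x[2]
def tool():
    o=ctrl.get_obs();return np.array(o['ee_pos']),Ro.from_rotvec(o['orientation']).as_matrix(),o
def to_tool(target):  # shift in tool axes to reach a world TCP
    p,R,o=tool();return R.T@(np.array(target)-p)
E
python3 - <<'E'
from h import *
T=cam('top');S=cam('scene')
tc=lambda u,v:(u/3.5+190-.36,v/3.5+90-.36); sc=lambda u,v:(u/3+280-.33,v/3+140-.33)
P=dict(barL=((402,313),(245,175)),barR=((545,280),(213,266)),railL=((548,202),(273,238)),railR=((715,163),(235,362)),btn=((623,226),(237,397)),disc=((508,470),(76,304)),base=((73,518),(223,53)))
for k,(a,b) in P.items(): print(k,tri([T,S],[tc(*a),sc(*b)]))
a,b=onz(T,tc(402,313),169),onz(T,tc(545,280),169);print('bar169',a,b,np.degrees(np.arctan2(-(a-b)[0],(a-b)[1])))
for z,uv in((34,(508,468)),(46,(73,516)),):print(onz(T,tc(*uv),z))
m={}
im=cv2.imread('pics/top0.png');print('plate',onz(T,tc(75,510),12))
E
```

```text
barL [568.98  53.55 166.98]
barR [593.35 -62.2  172.91]
railL [643.78 -65.04 226.44]
railR [ 671.39 -194.66  232.55]
btn [ 647.82 -131.17  119.34]
disc [449.71 -30.81  36.62]
base [414.13 349.14  47.06]
bar169 [569.41  53.93 169.  ] [593.79 -62.52 169.  ] 11.82237438003354
[452.64 -30.2   34.  ]
[417.89 350.66  46.  ]
plate [425.19 357.27  12.  ]
```

```bash
python3 -c "
from h import *
p,R,o=tool();print(R);a=np.array([310,300,225.]);print(R.T@(a-p), R.T@(np.array([400,345,225])-a))"
```

```text
[[-0.97  0.26 -0.  ]
 [ 0.26  0.97 -0.  ]
 [ 0.   -0.   -1.  ]]
[-221.84 -254.58   -2.62] [-75.29  66.76  -0.08]
```

```bash
python3 -m pendant '{"grip":[1,1,1,1,1,1,1,1,1,1,1,1],"linear":[[-22,-25,0],[-22,-25,0],[-22,-25,0],[-22,-25,0],[-22,-25,0],[-22,-25,0],[-22,-25,0],[-22,-25,0],[-22,-25,0],[-22,-25,0],[-25,22,0],[-25,22,0]],"angular":[[0,0,0],[0,0,0],[0,0,0],[0,0,0],[0,0,0],[0,0,0],[0,0,0],[0,0,0],[0,0,0],[0,0,0],[0,0,0],[0,0,0]]}'
python3 -m pendant '{"grip":[1,1,1,1],"linear":[[-25,22,0],[0,0,0],[0,0,0],[0,0,0]],"angular":[[0,0,0],[0,0,0],[0,0,0],[0,0,0]]}'
python3 - <<'E'
from h import *
o=ctrl.get_obs();im=ctrl.get_image('wrist');c=cam('wrist',o)
cv2.imwrite('pics/w1.png',im[...,::-1]);np.savez('w1.npz',K=c[0],R=c[1],t=c[2])
print(o['ee_pos'],proj(c,[416,350,46]))
E
```

```text
t: 1.15
ee_pos: [369.3, 332.6, 222.7]
orientation: [-0.413, -3.113, 0.002]
ft_force: [0.8, 0.8, 0.4]
width: 87.7
grasp_force: 0.0
t: 1.48
ee_pos: [398.1, 348.9, 222.0]
orientation: [-0.41, -3.113, 0.002]
ft_force: [-0.3, 0.0, 0.1]
width: 87.4
grasp_force: 0.0
[398.12 348.93 222.02] [322.74 200.42]
```

View pics/w1.png

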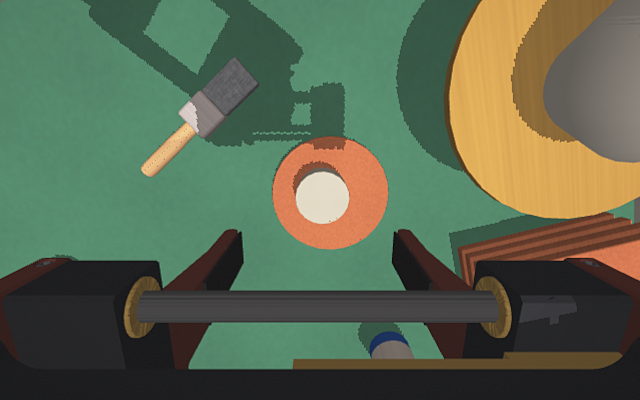

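The wrist view shows the base disc's top at about (322,197) and the plate centred near (330,193). I'll segment both to locate them exactly.

```bash
cat >> h.py <<'E'
def blob(c,im,X,z,rad,crop=45):
    "centre on plane z of the bright whitish blob near world X (im RGB)"
    u,v=proj(c,X).astype(int);hsv=cv2.cvtColor(im,cv2.COLOR_RGB2HSV)
    m=((hsv[...,1]<70)&(hsv[...,2]>190)).astype(np.uint8)
    k=np.zeros_like(m);k[max(v-crop,0):v+crop,max(u-crop,0):u+crop]=1;m=m*k
    n,l,s,ce=cv2.connectedComponentsWithStats(m);i=1+np.argmax(s[1:,4])
    ct=max(cv2.findContours((l==i).astype(np.uint8),0,1)[0],key=len)[:,0]
    P=np.array([onz(c,q,z)[:2] for q in ct]);(x,y),r=cv2.minEnclosingCircle(P.astype(np.float32))
    A=np.c_[2*P,np.ones(len(P))];s=np.linalg.lstsq(A,(P**2).sum(1),rcond=None)[0]
    return np.array([x,y]),r,s[:2],np.sqrt(s[2]+s[:2]@s[:2])
E
python3 - <<'E'
from h import *
d=np.load('w1.npz');c=(d['K'],d['R'],d['t']);im=cv2.imread('pics/w1.png')[...,::-1].copy()
print(blob(c,im,[416,350,46],46,32), 'plate',onz(c,(330.5,193),12))
p,R,o=tool();print(R.T@(np.array([425,-30,225])-p))
E
```

```text
(array([412.94, 349.98]), 31.172334671020508, array([413.  , 349.94]), np.float64(30.52123468680145)) plate [417.84 360.38  12.  ]
[-124.24 -358.98   -2.43]
```

```bash
python3 -m pendant '{"grip":[1,1,1,1,1,1,1,1,1,1,1,1],"linear":[[-11,-33,0],[-11,-33,0],[-11,-33,0],[-11,-33,0],[-11,-33,0],[-11,-33,0],[-11,-33,0],[-11,-33,0],[-11,-33,0],[-11,-33,0],[-11,-29,0],[0,0,0]],"angular":[[0,0,0],[0,0,0],[0,0,0],[0,0,0],[0,0,0],[0,0,0],[0,0,0],[0,0,0],[0,0,0],[0,0,0],[0,0,0],[0,0,0]]}'
python3 -m pendant '{"grip":[1,1,1,1,1,1,1,1,1,1],"linear":[[0,0,0],[0,0,0],[0,0,0],[0,0,0],[0,0,0],[0,0,0],[0,0,0],[0,0,0],[0,0,0],[0,0,0]],"angular":[[0,0,-0.06],[0,0,-0.06],[0,0,-0.06],[0,0,-0.06],[0,0,-0.06],[0,0,-0.06],[0,0,-0.06],[0,0,-0.05],[0,0,0],[0,0,0]]}'
python3 - <<'E'
from h import *
o=ctrl.get_obs();im=ctrl.get_image('wrist');c=cam('wrist',o)
cv2.imwrite('pics/w2.png',im[...,::-1]);print(proj(c,[451,-30,34]))
b=blob(c,im,[451,-30,34],34,32,80);print(b);p,R,o=tool();print(R)
print(R.T@(np.array([*b[2],o['ee_pos'][2]])-p))
E
```

```text
t: 2.53
ee_pos: [422.2, -31.9, 223.0]
orientation: [0.415, 3.113, -0.002]
ft_force: [0.2, 0.4, -0.1]
width: 87.7
grasp_force: 0.0
t: 3.37
ee_pos: [422.2, -27.7, 222.7]
orientation: [0.325, -3.124, -0.0]
ft_force: [-0.1, 0.6, -0.0]
width: 87.8
grasp_force: 0.0
[310.65 206.24]
(array([447.76, -31.23]), 31.160078048706055, array([447.72, -31.27]), np.float64(30.53029202139676))
[[-0.98 -0.21 -0.  ]
 [-0.21  0.98  0.  ]
 [ 0.    0.   -1.  ]]
[-24.1   -8.55  -0.  ]
```

View pics/w2.png

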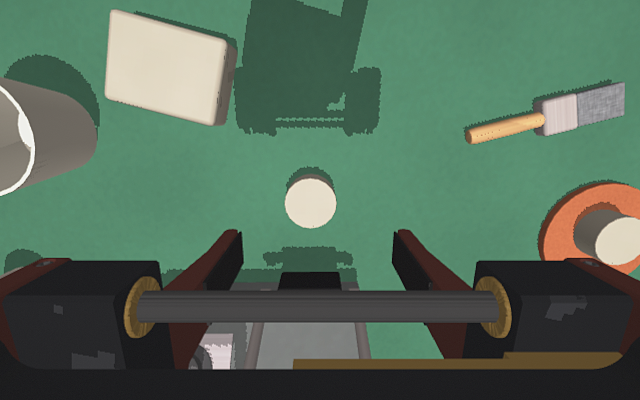

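Disc found at (447.7, -31.3), with nothing beside it. I'll shift over it and go down.

```bash
python3 -m pendant '{"grip":[1,1,1,1,1,1,1,1,1,1,1],"linear":[[-24,-8.5,0],[0,0,0],[0,0,35],[0,0,35],[0,0,35],[0,0,35],[0,0,35],[0,0,25],[0,0,14],[0,0,0],[0,0,0]],"angular":[[0,0,0],[0,0,0],[0,0,0],[0,0,0],[0,0,0],[0,0,0],[0,0,0],[0,0,0],[0,0,0],[0,0,0],[0,0,0]]}'
```

```text
t: 4.33
ee_pos: [447.4, -31.6, 8.3]
orientation: [0.325, -3.123, -0.001]
ft_force: [0.2, 0.2, -0.1]
width: 87.4
grasp_force: 0.0
```

```bash
python3 -m pendant '{"grip":[0.5,-1,-1,-1,-1,-1,-1,-1,-1,-1],"linear":[[0,0,0],[0,0,0],[0,0,0],[0,0,0],[0,0,0],[0,0,0],[0,0,0],[0,0,0],[0,0,0],[0,0,0]],"angular":[[0,0,0],[0,0,0],[0,0,0],[0,0,0],[0,0,0],[0,0,0],[0,0,0],[0,0,0],[0,0,0],[0,0,0]]}'; python3 -c "
from h import *
p,R,o=tool();print(p,R.T@(np.array([413,350,p[2]])-p))"
```

```text
t: 5.17
ee_pos: [449.0, -31.9, 9.7]
orientation: [-0.326, 3.123, -0.0]
ft_force: [-0.3, 0.4, 7.9]
width: 63.9
grasp_force: 30.0
[448.97 -31.85   9.67] [-43.7  381.05  -0.11]
```

```bash
python3 -m pendant '{"grip":[-1,-1,-1,-1,-1,-1,-1],"linear":[[0,0,-10],[0,0,-20],[0,0,-30],[0,0,-30],[0,0,-30],[0,0,0],[0,0,0]],"angular":[[0,0,0],[0,0,0],[0,0,0],[0,0,0],[0,0,0],[0,0,0],[0,0,0]]}'
python3 -m pendant '{"grip":[-1,-1,-1,-1,-1,-1,-1,-1,-1,-1,-1,-1],"linear":[[-4,20,0],[-4,33,0],[-4,33,0],[-4,33,0],[-4,33,0],[-4,33,0],[-4,33,0],[-4,33,0],[-4,33,0],[-4,33,0],[-4,33,0],[0,30,0]],"angular":[[0,0,0],[0,0,0],[0,0,0],[0,0,0],[0,0,0],[0,0,0],[0,0,0],[0,0,0],[0,0,0],[0,0,0],[0,0,0],[0,0,0]]}'
python3 -m pendant '{"grip":[-1,-1,-1],"linear":[[0,0,0],[0,0,0],[0,0,0]],"angular":[[0,0,0],[0,0,0],[0,0,0]]}'
python3 - <<'E'
from h import *
o=ctrl.get_obs();im=ctrl.get_image('wrist');c=cam('wrist',o)
cv2.imwrite('pics/w3.png',im[...,::-1]);p,R,o=tool()
zt=p[2]-9.7+34; print(p,zt)
print('held',blob(c,im,[*p[:2],zt],zt,32,70))
print(R.T@(np.array([413,350,p[2]])-p))
E
```

```text
t: 5.75
ee_pos: [449.4, -31.9, 130.7]
orientation: [-0.326, 3.12, -0.001]
ft_force: [-1.0, 1.0, -0.9]
width: 64.0
grasp_force: 30.0
t: 6.75
ee_pos: [411.8, 350.5, 127.2]
orientation: [0.327, -3.123, 0.002]
ft_force: [0.3, -0.2, -1.1]
width: 63.9
grasp_force: 30.0
t: 7.0
ee_pos: [411.7, 348.0, 127.3]
orientation: [0.327, -3.122, 0.003]
ft_force: [0.4, -0.9, -1.5]
width: 63.7
grasp_force: 30.0
[412.   347.59 127.59] 151.8937093536352
held (array([420.24, 348.85]), 29.2099552154541, array([419.51, 349.  ]), np.float64(17.548019358737307))
[-1.48  2.15 -0.01]
```

View pics/w3.png

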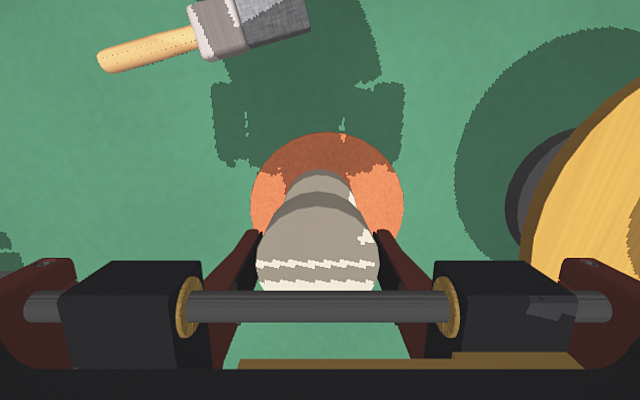

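The held disc's top edge reaches (318,205) on the robot side. It spans about 257 to 380 between the fingers, and the base disc is behind it at about (320,175).

```bash
python3 - <<'E'
from h import *
p,R,o=tool();c=cam('wrist',o);im=cv2.imread('pics/w3.png').astype(int)
zt=p[2]-9.7+34
print(im[165:215:2,318].tolist())
for r in (203,205,207,209): print(r,(R.T@(onz(c,(318,r),zt)-p))-[32,0,0])
for uv in((257,264),(380,264)):print((R.T@(onz(c,uv,zt)-p)))
E
```

```text
[[65, 92, 158], [62, 90, 156], [83, 99, 136], [99, 109, 115], [98, 107, 114], [129, 142, 151], [141, 157, 166], [140, 155, 164], [141, 156, 165], [139, 155, 165], [140, 156, 165], [140, 156, 166], [143, 159, 169], [114, 127, 134], [99, 109, 116], [101, 110, 117], [99, 110, 117], [100, 111, 117], [100, 110, 116], [100, 110, 117], [102, 112, 119], [140, 155, 165], [141, 155, 165], [140, 156, 166], [141, 157, 167]]
203 [  2.42  -0.01 -24.22]
205 [  1.43  -0.01 -24.22]
207 [  0.44  -0.01 -24.22]
209 [ -0.55  -0.01 -24.23]
[  2.59 -30.68 -24.25]
[  2.65  31.23 -24.34]
```

```bash
python3 - <<'E'
from h import *
p,R,o=tool();c=cam('wrist',o);im=cv2.imread('pics/w3.png').astype(int)
print(im[172:178,318].tolist());print('row185',[ (u,im[180,u].tolist()) for u in list(range(284,296,2))+list(range(346,362,2))])
print('base ctr from edge (tool)',R.T@(onz(c,(320,168.5),46)-p)-[31,0,0])
print('want',R.T@(np.array([413,350,0])-p))
E
```

```text
[[100, 109, 117], [98, 107, 114], [106, 115, 123], [129, 142, 151], [144, 160, 170], [141, 157, 166]]
row185 [(284, [64, 90, 156]), (286, [65, 93, 158]), (288, [64, 93, 159]), (290, [63, 90, 153]), (292, [63, 91, 160]), (294, [77, 96, 141]), (346, [62, 91, 164]), (348, [62, 88, 152]), (350, [81, 118, 211]), (352, [99, 146, 236]), (354, [101, 147, 237]), (356, [102, 152, 240]), (358, [101, 148, 238]), (360, [100, 147, 238])]
base ctr from edge (tool) [ 3.81  1.97 81.67]
want [ -1.78   2.34 127.59]
```

```bash
python3 -m pendant '{"grip":[-1,-1,-1,-1,-1,-1,-1,-1],"linear":[[-3,2,0],[0,0,0],[0,0,20],[0,0,20],[0,0,15],[0,0,10],[0,0,0],[0,0,0]],"angular":[[0,0,0],[0,0,0],[0,0,0],[0,0,0],[0,0,0],[0,0,0],[0,0,0],[0,0,0]]}'
python3 -m pendant '{"grip":[-1,-1,-1,-1,-1],"linear":[[0,0,2],[0,0,1],[0,0,1],[0,0,0],[0,0,0]],"angular":[[0,0,0],[0,0,0],[0,0,0],[0,0,0],[0,0,0]]}'
```

```text
t: 7.72
ee_pos: [415.4, 351.2, 63.5]
orientation: [0.325, -3.124, 0.001]
ft_force: [0.7, 0.1, -1.1]
width: 63.6
grasp_force: 30.0
t: 8.13
ee_pos: [415.4, 351.8, 60.0]
orientation: [-0.327, 3.124, 0.0]
ft_force: [0.4, -0.1, -1.9]
width: 63.3
grasp_force: 30.0
```

```bash
python3 -m pendant '{"grip":[-1,-1,-1,-1,-1,-1],"linear":[[1,-1,0],[0,0,1],[0,0,1],[0,0,1],[0,0,0],[0,0,0]],"angular":[[0,0,0],[0,0,0],[0,0,0],[0,0,0],[0,0,0],[0,0,0]]}'
```

```text
t: 8.63
ee_pos: [414.5, 350.4, 56.5]
orientation: [0.326, -3.124, 0.0]
ft_force: [-0.0, 0.1, -0.9]
width: 63.9
grasp_force: 30.0
```

```bash
python3 -m pendant '{"grip":[-1,-1,-1,-1],"linear":[[0,0,1],[0,0,0.5],[0,0,0],[0,0,0]],"angular":[[0,0,0],[0,0,0],[0,0,0],[0,0,0]]}'
```

```text
t: 8.97
ee_pos: [414.6, 350.5, 55.7]
orientation: [-0.326, 3.124, 0.0]
ft_force: [-1.9, -1.0, 5.3]
width: 63.6
grasp_force: 30.0
```

Contact reads about 5 N. I'll open slowly, retreat up and check.

```bash
python3 -m pendant '{"grip":[0.6,0.75,0.9,1,1,1,1,1,1,1,1],"linear":[[0,0,0],[0,0,0],[0,0,0],[0,0,0],[0,0,-10],[0,0,-25],[0,0,-35],[0,0,-35],[0,0,-35],[0,0,0],[0,0,0]],"angular":[[0,0,0],[0,0,0],[0,0,0],[0,0,0],[0,0,0],[0,0,0],[0,0,0],[0,0,0],[0,0,0],[0,0,0],[0,0,0]]}'
python3 - <<'E'
from h import *
o=ctrl.get_obs();im=ctrl.get_image('wrist');c=cam('wrist',o)
print('stack top',blob(c,im,[413,350,80],80,32,80))
t=ctrl.get_image('top');s=ctrl.get_image('scene')
a=cv2.resize(im[80:320,200:440],(400,400));b=cv2.resize(s[120:220,310:410],(400,400),interpolation=cv2.INTER_CUBIC)
cv2.imwrite('pics/chk.png',np.hstack([a,b])[...,::-1])
E
```

```text
t: 9.88
ee_pos: [415.6, 351.4, 198.0]
orientation: [-0.326, 3.12, 0.005]
ft_force: [0.3, -0.0, -0.4]
width: 87.7
grasp_force: 0.0
stack top (array([413.48, 350.13]), 31.2042179107666, array([413.44, 350.16]), np.float64(30.63710812380492))
```

View pics/chk.png

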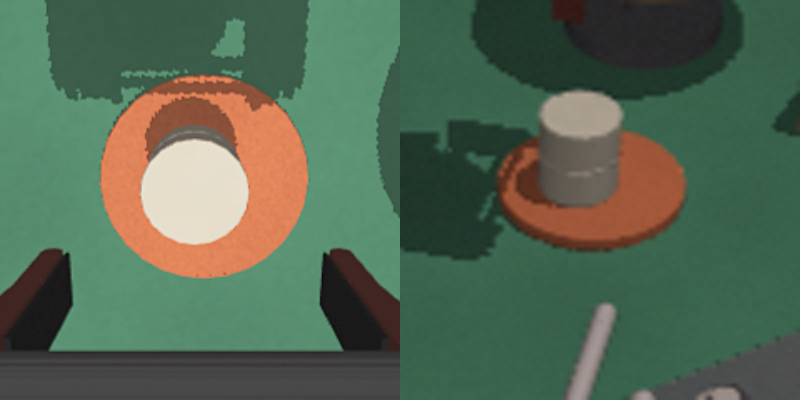

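The discs are stacked flat and centred, offset under 1 mm. Next is the button view with the tool tilted 38°.

```bash
python3 -c "
from h import *
p,R,o=tool();print(R.T@(np.array([475,-150,280])-p))"
```

```text
[  43.54 -501.8   -85.24]
```

```bash
python3 -m pendant '{"grip":[1,1,0.5,0,-0.5,-0.5,-0.5,-0.5,-0.5,-0.5,-0.5,-0.5],"linear":[[3,-20,-20],[3,-33,-20],[3,-35,-15],[3,-38,-10],[3,-38,-10],[3,-38,-10],[3,-38,0],[3,-38,0],[3,-38,0],[3,-38,0],[3,-38,0],[3,-38,0]],"angular":[[0,0,0],[0,0,0],[0,0,0],[0,0,0],[0,0,0],[0,0,0],[0,0,0],[0,0,0],[0,0,0],[0,0,0],[0,0,0],[0,0,0]]}'
python3 -m pendant '{"grip":[-0.5,-0.5,-0.5,-0.5,-0.5,-0.5,-0.5,-0.5,-0.5,-0.5,-0.5,-0.5],"linear":[[3,-38,0],[3,-38,0],[3,-35,0],[0,0,0],[0,0,0],[0,0,0],[0,0,0],[0,0,0],[0,0,0],[0,0,0],[0,0,0],[0,0,0]],"angular":[[0,0,0],[0,0,0],[0,0,0],[0,-0.095,0],[0,-0.095,0],[0,-0.095,0],[0,-0.095,0],[0,-0.095,0],[0,-0.095,0],[0,-0.095,0],[0,0,0],[0,0,0]]}'
python3 -c "
from h import *
p,R,o=tool();print(R);print(o['width'],R.T@(np.array([570,-150,225])-p))"
```

```text
t: 11.03
ee_pos: [467.2, -79.5, 278.6]
orientation: [0.326, -3.122, -0.002]
ft_force: [0.7, 0.0, 0.1]
width: 24.8
grasp_force: 0.0
t: 12.03
ee_pos: [506.4, -141.1, 309.8]
orientation: [-0.185, 2.556, 0.008]
ft_force: [-0.5, -1.1, -0.2]
width: 21.9
grasp_force: 0.0
[[-0.83 -0.13  0.55]
 [-0.13  0.99  0.05]
 [-0.55 -0.03 -0.84]]
21.94415199955153 [ -5.18 -14.53 105.23]
```

```bash
cat >> h.py <<'E'
ps=np.radians(11.85);ux=np.array([np.cos(ps),np.sin(ps),0]);uy=np.array([-np.sin(ps),np.cos(ps),0]);uz=np.array([0,0,1.])
def Rt(deg): # tool tilted by deg, closing along unit y
    a=np.radians(deg);z=np.sin(a)*ux-np.cos(a)*uz;x=-np.cos(a)*ux-np.sin(a)*uz;return np.c_[x,uy,z]
def need(target,deg):
    p,R,o=tool();return R.T@(np.array(target)-p),Ro.from_matrix(R.T@Rt(deg)).as_rotvec()
E
python3 -c "
from h import *
p,R,o=tool();print(p,o['qpos'],o['qvel']);np.set_printoptions(precision=3);print(need([570,-150,225],38))"
```

```text
[ 506.38 -141.07  309.75] [-0.46 -0.02  2.11  0.52  0.61 -2.54] [-0.01  0.02 -0.03 -0.01  0.01  0.  ]
(array([ -5.184, -14.53 , 105.227]), array([-0.069, -0.086, -0.039]))
```

The last joint hit its limit at -2.54. I'll turn the tool half round about its own axis, which gives the same grasp.

```bash
for i in 1 2; do python3 -m pendant '{"grip":[-0.5,-0.5,-0.5,-0.5,-0.5,-0.5,-0.5,-0.5,-0.5,-0.5,-0.5,-0.5],"linear":[[0,0,0],[0,0,0],[0,0,0],[0,0,0],[0,0,0],[0,0,0],[0,0,0],[0,0,0],[0,0,0],[0,0,0],[0,0,0],[0,0,0]],"angular":[[0,0,0.12],[0,0,0.12],[0,0,0.12],[0,0,0.12],[0,0,0.12],[0,0,0.12],[0,0,0.12],[0,0,0.12],[0,0,0.12],[0,0,0.12],[0,0,0.12],[0,0,0.12]]}' | head -2; done
python3 -m pendant '{"grip":[-0.5,-0.5,-0.5,-0.5],"linear":[[0,0,0],[0,0,0],[0,0,0],[0,0,0]],"angular":[[0,0,0.12],[0,0,0.12],[0,0,0],[0,0,0]]}' | head -3
cat >> h.py <<'E'
_Rt=Rt
def Rt(deg): return _Rt(deg)@np.diag([-1,-1,1.])  # flipped half turn
E
python3 -c "
from h import *
p,R,o=tool();print(p,o['qpos']);np.set_printoptions(precision=3);print(need([570,-150,225],38))"
```

```text
t: 13.03
ee_pos: [507.3, -142.5, 309.9]
t: 14.03
ee_pos: [507.3, -142.5, 309.8]
t: 14.37
ee_pos: [507.3, -142.3, 310.2]
orientation: [2.998, 0.253, 0.898]
[ 507.3  -142.33  310.18] [-0.46 -0.02  2.11  0.52  0.61  0.58]
(array([  3.965,  13.128, 105.157]), array([ 0.069,  0.086, -0.015]))
```

```bash
python3 -m pendant '{"grip":[-0.5,-0.5,-0.5,-0.5,-0.5,-0.5,-0.5],"linear":[[0,10,0],[0,0,0],[0,0,30],[0,0,30],[0,0,30],[0,0,0],[0,0,0]],"angular":[[0.035,0.043,-0.007],[0.035,0.043,-0.007],[0,0,0],[0,0,0],[0,0,0],[0,0,0],[0,0,0]]}' | head -3
python3 - <<'E'
from h import *
o=ctrl.get_obs();im=ctrl.get_image('wrist');c=cam('wrist',o)
p,R,_=tool();print(p,o['qpos'],need([570,-150,225],38))
np.savez('w4.npz',K=c[0],R=c[1],t=c[2]);print(proj(c,[643,-134,123]))
cv2.imwrite('pics/w4.png',im[...,::-1])
E
```

```text
t: 14.95
ee_pos: [562.8, -139.8, 238.8]
orientation: [-2.891, -0.298, -0.993]
[ 562.91 -140.15  240.19] [-0.47  0.19  2.11  0.97  0.49  0.1 ] (array([-5.46, 11.13, 14.99]), array([-0., -0., -0.]))
[327.76 199.21]
```

View pics/w4.png

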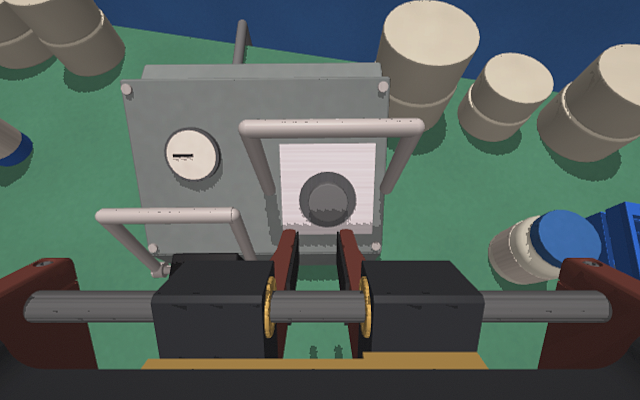

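The view shows the grey button face at about (328,202) inside its dark collar, 2–3 px from the predicted spot. The rail is above it at row 127, and the lever's nearest arm at column 240 is clear. I'll press with the left finger of a slightly open hand, so the gripper's body stays clear of the lever's swing.

```bash
python3 - <<'E'
from h import *
B=np.array([643,-134,123.]);z=Rt(38)[:,2]
d=np.load('w4.npz');c=(d['K'],d['R'],d['t'])
# pixel ray onto the face plane through B
K,R,t=c;C=-R.T@t;r=R.T@np.linalg.inv(K)@[328,202,1];X=C+r*((B-C)@z)/(r@z);print('button',X,(X-B)@Rt(38))
print(need(X-24*uy-15*z,38))
E
```

```text
button [ 640.72 -134.75  121.14] [-3.02  0.27 -0.  ]
(array([-12.4 ,  34.86, 126.34]), array([-0., -0., -0.]))
```

```bash
python3 -m pendant '{"grip":[-0.36,-0.36,-0.36,-0.36,-0.36,-0.36,-0.36,-0.36,-0.36,-0.36],"linear":[[-6,17,0],[-6,18,0],[0,0,0],[0,0,25],[0,0,25],[0,0,25],[0,0,25],[0,0,20],[0,0,0],[0,0,0]],"angular":[[0,0,0],[0,0,0],[0,0,0],[0,0,0],[0,0,0],[0,0,0],[0,0,0],[0,0,0],[0,0,0],[0,0,0]]}'
python3 - <<'E'
from h import *
print(need(np.array([640.7,-134.7,121.1])-24*uy,38))
im=ctrl.get_image('wrist');s=ctrl.get_image('scene')
b=cv2.resize(s[150:300,310:460],(400,400),interpolation=cv2.INTER_CUBIC)
a=cv2.resize(im[60:300,200:440],(400,400));cv2.imwrite('pics/chk2.png',np.hstack([a,b])[...,::-1])
E
```

```text
t: 15.83
ee_pos: [633.4, -160.8, 139.4]
orientation: [-2.891, -0.295, -0.999]
ft_force: [0.5, -1.2, 0.2]
width: 28.1
grasp_force: 0.0
(array([-1.45, -0.07, 22.13]), array([-0., -0., -0.]))
```

View pics/chk2.png

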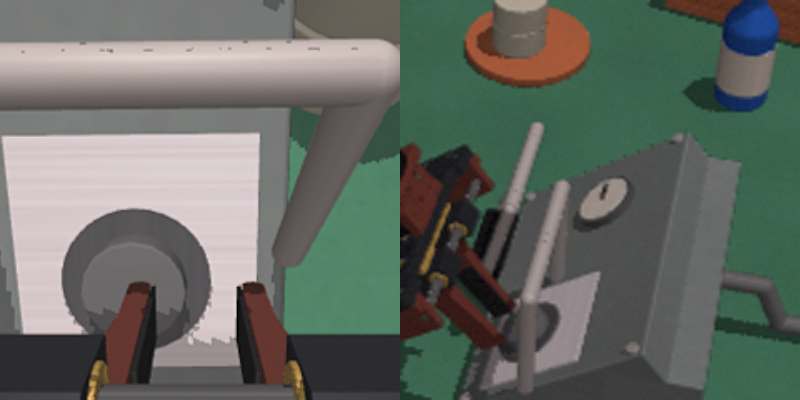

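The left finger is over the button at about (135,290) in the left half, the right finger is off it over the panel, and the rail and posts are clear. Next I press in.

```bash
python3 -m pendant '{"grip":[-0.36,-0.36,-0.36,-0.36,-0.36],"linear":[[0,0,8],[0,0,6],[0,0,4],[0,0,0],[0,0,0]],"angular":[[0,0,0],[0,0,0],[0,0,0],[0,0,0],[0,0,0]]}'
```

```text
t: 16.35
ee_pos: [644.3, -159.0, 124.4]
orientation: [-2.892, -0.294, -0.998]
ft_force: [0.8, -0.6, 0.4]
width: 28.1
grasp_force: 0.0
```

```bash
python3 -m pendant '{"grip":[-0.36,-0.36,-0.36,-0.36,-0.36],"linear":[[0,0,2],[0,0,2],[0,0,2],[0,0,0],[0,0,0]],"angular":[[0,0,0],[0,0,0],[0,0,0],[0,0,0],[0,0,0]]}'
```

```text
t: 16.77
ee_pos: [648.0, -158.4, 120.0]
orientation: [-2.892, -0.294, -0.999]
ft_force: [-3.4, -0.7, 5.0]
width: 28.2
grasp_force: 2.9
```

```bash
cat > lev.py <<'E'
from h import *
# is the bar seen standing / dropped? mean change vs. first pictures around both bar positions
T=cam('top');im=ctrl.get_image('top').astype(float);im0=cv2.imread('pics/top0.png')[...,::-1].astype(float)
for n,X in(('standing',(581.3,-4.3,169)),('dropped',(452.5,-31.5,30))):
    for k in(-30,0,30):
        u,v=np.round(proj(T,np.array(X)+k*uy)).astype(int);print(n,k,im[v-1:v+2,u].max(0).round(),im0[v-1:v+2,u].max(0).round())
E
python3 -m pendant '{"grip":[-0.36,-0.36,-0.36,-0.36,-0.36],"linear":[[0,0,1.5],[0,0,1.5],[0,0,1],[0,0,0],[0,0,0]],"angular":[[0,0,0],[0,0,0],[0,0,0],[0,0,0],[0,0,0]]}'; python3 lev.py
```

```text
t: 17.18
ee_pos: [650.0, -157.9, 117.3]
orientation: [-2.892, -0.293, -0.999]
ft_force: [-9.9, -1.3, 11.8]
width: 27.7
grasp_force: 7.4
standing -30 [78. 83. 78.] [150. 143. 136.]
standing 0 [81. 85. 80.] [152. 146. 138.]
standing 30 [80. 84. 78.] [151. 143. 138.]
dropped -30 [ 56. 100.  73.] [100. 116.  94.]
dropped 0 [ 61. 101.  76.] [151. 146. 127.]
dropped 30 [ 56. 104.  73.] [152. 147. 127.]
```

The button is fully in and the lever has left home. I'll back off along the axis.

```bash
python3 -m pendant '{"grip":[-0.36,-0.36,-0.36,-0.36,-0.36,-0.36,-0.36,-0.36,-0.36,-0.36],"linear":[[0,0,0],[0,0,0],[0,0,-10],[0,0,-25],[0,0,-35],[0,0,-35],[0,0,-35],[0,0,-30],[0,0,0],[0,0,0]],"angular":[[0,0,0],[0,0,0],[0,0,0],[0,0,0],[0,0,0],[0,0,0],[0,0,0],[0,0,0],[0,0,0],[0,0,0]]}'|head -2
python3 lev.py; python3 - <<'E'
from h import *
T=cam('top');im=ctrl.get_image('top');o=ctrl.get_obs();print(o['qpos'],o['ee_pos'])
# profile along unit x through the dropped bar at three y offsets (grey bar on green: R-G)
for k in(-60,-25,0,25,60):
    print(k,[int(g[0])-int(g[1]) for s in range(-60,61,6) for u,v in [np.round(proj(T,np.array([452.5,-31.5,30])+k*uy+s*ux)).astype(int)] for g in [im[v,u]]])
E
```

```text
t: 18.07
ee_pos: [548.1, -180.0, 252.0]
standing -30 [82. 87. 83.] [150. 143. 136.]
standing 0 [83. 91. 86.] [152. 146. 138.]
standing 30 [84. 92. 84.] [151. 143. 138.]
dropped -30 [151. 145. 138.] [100. 116.  94.]
dropped 0 [149. 142. 134.] [151. 146. 127.]
dropped 30 [147. 140. 132.] [152. 147. 127.]
[-0.57  0.18  2.09  0.94  0.57  0.06] [ 547.96 -179.1   249.76]
-60 [-51, -49, -47, -51, -51, -48, -47, -48, -44, -45, 3, -6, 2, -7, 5, 2, 5, 5, -3, 5, 0]
-25 [-53, -49, -49, -50, -50, -51, -52, -42, -28, -14, 5, 6, -44, -52, -50, -47, -48, -51, -48, -49, -47]
0 [-46, -50, -48, -51, -52, -55, -52, -41, -34, -2, 9, 5, -42, -46, -48, -50, -49, -48, -47, -47, -46]
25 [-51, -50, -50, -53, -50, -50, -52, -45, -35, 0, 9, -3, -36, -54, -50, -47, -51, -44, -46, -49, -47]
60 [-52, -49, -47, -52, -50, -52, -51, -47, -46, -22, 0, 5, -4, 2, 9, 5, 7, 1, 6, 4, 6]
```

The lever is fully dropped: the bar is seen at its 30 mm rest position, near (453.5, -31). Now I'll turn the tool upright with the fingers closing along unit x to pinch the bar.

```bash
cat >> h.py <<'E'
RL=np.c_[uy,ux,-uz]
def needL(target):
    p,R,o=tool();return R.T@(np.array(target)-p),Ro.from_matrix(R.T@RL).as_rotvec()
E
python3 -c "
from h import *
np.set_printoptions(precision=4,suppress=True);print(needL([453,-40,260]))"
```

```text
(array([ -45.0526, -155.4282,  -47.7891]), array([ 0.5197, -0.5219, -1.5118]))
```

```bash
python3 -m pendant '{"grip":[-0.2,-0.2,-0.2,-0.2,-0.2,-0.2,-0.2,-0.2,-0.2,-0.2,-0.2,-0.2],"linear":[[-7.5,-26,-8],[-7.5,-26,-8],[-7.5,-26,-8],[-7.5,-26,-8],[-7.5,-26,-8],[-7.5,-26,-8],[0,0,0],[0,0,0],[0,0,0],[0,0,0],[0,0,0],[0,0,0]],"angular":[[0,0,0],[0,0,0],[0,0,0],[0,0,0],[0,0,0],[0,0,0],[0.0346,-0.0348,-0.1008],[0.0346,-0.0348,-0.1008],[0.0346,-0.0348,-0.1008],[0.0346,-0.0348,-0.1008],[0.0346,-0.0348,-0.1008],[0.0346,-0.0348,-0.1008]]}'|head -3
python3 -m pendant '{"grip":[-0.2,-0.2,-0.2,-0.2,-0.2,-0.2,-0.2,-0.2,-0.2,-0.2,-0.2],"linear":[[0,0,0],[0,0,0],[0,0,0],[0,0,0],[0,0,0],[0,0,0],[0,0,0],[0,0,0],[0,0,0],[0,0,0],[0,0,0]],"angular":[[0.0346,-0.0348,-0.1008],[0.0346,-0.0348,-0.1008],[0.0346,-0.0348,-0.1008],[0.0346,-0.0348,-0.1008],[0.0346,-0.0348,-0.1008],[0.0346,-0.0348,-0.1008],[0.0346,-0.0348,-0.1008],[0.0346,-0.0348,-0.1008],[0.0346,-0.0348,-0.1008],[0,0,0],[0,0,0]]}'
python3 -c "
from h import *
np.set_printoptions(precision=4,suppress=True);o=ctrl.get_obs();print(o['qpos'],o['ee_pos'],needL([453.5,-31.3,60]))"
```

```text
t: 19.17
ee_pos: [452.7, -39.1, 259.3]
orientation: [-2.751, -1.265, -0.646]
t: 20.08
ee_pos: [452.7, -38.3, 259.3]
orientation: [-1.979, -2.437, -0.0]
ft_force: [0.1, 0.3, -0.5]
width: 35.5
grasp_force: 0.0
[-0.1114  0.1207  1.9553  0.0012  1.0671 -0.3187] [452.7267 -38.3277 259.2681] (array([  6.4233,   2.4035, 199.2755]), array([-0.001 , -0.0015, -0.0002]))
```

```bash
python3 -m pendant '{"grip":[-0.2,-0.2,-0.2,-0.2,-0.2,-0.2,-0.2,-0.2,-0.2,-0.2],"linear":[[6.4,2.4,30],[0,0,35],[0,0,35],[0,0,35],[0,0,35],[0,0,35],[0,0,25],[0,0,17],[0,0,0],[0,0,0]],"angular":[[0,0,0],[0,0,0],[0,0,0],[0,0,0],[0,0,0],[0,0,0],[0,0,0],[0,0,0],[0,0,0],[0,0,0]]}'
```

```text
t: 20.92
ee_pos: [452.7, -33.1, 12.9]
orientation: [-1.982, -2.435, 0.002]
ft_force: [-0.5, -0.3, 0.3]
width: 35.1
grasp_force: 0.0
```

```bash
python3 -m pendant '{"grip":[-0.5,-0.7,-1,-1,-1,-1,-1,-1],"linear":[[0,0,0],[0,0,0],[0,0,0],[0,0,0],[0,0,0],[0,0,0],[0,0,0],[0,0,0]],"angular":[[0,0,0],[0,0,0],[0,0,0],[0,0,0],[0,0,0],[0,0,0],[0,0,0],[0,0,0]]}'
```

```text
t: 21.58
ee_pos: [453.0, -33.3, 14.8]
orientation: [1.98, 2.439, -0.001]
ft_force: [-3.6, -3.1, 6.2]
width: 13.6
grasp_force: 30.0
```

The bar is gripped at 13.6 mm. I'll compute the arc steps.

```bash
python3 -c "
import numpy as np
f=np.radians(np.linspace(-106.9,14,25));P=110*np.c_[np.sin(f),-np.cos(f)]
print([[0,round(a,1),round(b,1)] for a,b in np.diff(P,axis=0)])"
```

```text
[[0, np.float64(-2.4), np.float64(-9.4)], [0, np.float64(-1.6), np.float64(-9.5)], [0, np.float64(-0.7), np.float64(-9.6)], [0, np.float64(0.1), np.float64(-9.7)], [0, np.float64(1.0), np.float64(-9.6)], [0, np.float64(1.8), np.float64(-9.5)], [0, np.float64(2.6), np.float64(-9.3)], [0, np.float64(3.4), np.float64(-9.0)], [0, np.float64(4.2), np.float64(-8.7)], [0, np.float64(5.0), np.float64(-8.3)], [0, np.float64(5.7), np.float64(-7.8)], [0, np.float64(6.3), np.float64(-7.3)], [0, np.float64(7.0), np.float64(-6.7)], [0, np.float64(7.5), np.float64(-6.1)], [0, np.float64(8.0), np.float64(-5.4)], [0, np.float64(8.5), np.float64(-4.7)], [0, np.float64(8.8), np.float64(-3.9)], [0, np.float64(9.2), np.float64(-3.1)], [0, np.float64(9.4), np.float64(-2.3)], [0, np.float64(9.6), np.float64(-1.5)], [0, np.float64(9.6), np.float64(-0.6)], [0, np.float64(9.7), np.float64(0.2)], [0, np.float64(9.6), np.float64(1.1)], [0, np.float64(9.5), np.float64(1.9)]]
```

```bash
python3 -m pendant '{"grip":[-1,-1,-1,-1,-1,-1,-1,-1],"linear":[[0,-2.4,-9.4],[0,-1.6,-9.5],[0,-0.7,-9.6],[0,0.1,-9.7],[0,1,-9.6],[0,1.8,-9.5],[0,0,0],[0,0,0]],"angular":[[0,0,0],[0,0,0],[0,0,0],[0,0,0],[0,0,0],[0,0,0],[0,0,0],[0,0,0]]}'
```

```text
t: 22.25
ee_pos: [450.5, -33.7, 72.5]
orientation: [1.979, 2.439, -0.003]
ft_force: [-5.2, -6.0, -0.7]
width: 13.6
grasp_force: 30.0
```

Forces are low, so I'll continue.

```bash
python3 -m pendant '{"grip":[-1,-1,-1,-1,-1,-1,-1,-1,-1,-1,-1,-1],"linear":[[0,2.6,-9.3],[0,3.4,-9],[0,4.2,-8.7],[0,5,-8.3],[0,5.7,-7.8],[0,6.3,-7.3],[0,7,-6.7],[0,7.5,-6.1],[0,8,-5.4],[0,8.5,-4.7],[0,0,0],[0,0,0]],"angular":[[0,0,0],[0,0,0],[0,0,0],[0,0,0],[0,0,0],[0,0,0],[0,0,0],[0,0,0],[0,0,0],[0,0,0],[0,0,0],[0,0,0]]}'
```

```text
t: 23.25
ee_pos: [506.4, -21.5, 148.4]
orientation: [-1.979, -2.438, 0.004]
ft_force: [-20.5, -4.4, 36.7]
width: 13.3
grasp_force: 30.0
```

```bash
python3 -m pendant '{"grip":[-1,-1,-1,-1,-1,-1,-1,-1],"linear":[[0,8.8,-3.9],[0,9.2,-3.1],[0,9.4,-2.3],[0,9.6,-1.5],[0,9.6,-0.6],[0,9.7,0.2],[0,0,0],[0,0,0]],"angular":[[0,0,0],[0,0,0],[0,0,0],[0,0,0],[0,0,0],[0,0,0],[0,0,0],[0,0,0]]}'
```

```text
t: 23.92
ee_pos: [565.8, -9.0, 157.0]
orientation: [1.978, 2.436, 0.005]
ft_force: [-0.4, 5.4, 9.9]
width: 13.1
grasp_force: 30.0
```

```bash
python3 -m pendant '{"grip":[-1,-1,-1,-1,-1],"linear":[[0,5,-0.5],[0,5,0.5],[0,5,0.8],[0,0,0],[0,0,0]],"angular":[[0,0,0],[0,0,0],[0,0,0],[0,0,0],[0,0,0]]}'
```

```text
t: 24.33
ee_pos: [578.9, -6.4, 154.7]
orientation: [1.98, 2.438, 0.001]
ft_force: [-1.1, 4.3, 3.0]
width: 12.9
grasp_force: 30.0
```

```bash
python3 -m pendant '{"grip":[-1,-1,-1,-1,-1],"linear":[[0,2,0.4],[0,1.5,0.3],[0,0,0],[0,0,0],[0,0,0]],"angular":[[0,0,0],[0,0,0],[0,0,0],[0,0,0],[0,0,0]]}'
```

```text
t: 24.75
ee_pos: [581.8, -5.9, 154.0]
orientation: [1.98, 2.438, -0.0]
ft_force: [-2.5, 4.2, 1.3]
width: 13.2
grasp_force: 30.0
```

```bash
python3 -m pendant '{"grip":[-1,-1,-1,-1],"linear":[[0,1.5,0.4],[0,0,0],[0,0,0],[0,0,0]],"angular":[[0,0,0],[0,0,0],[0,0,0],[0,0,0]]}'
```

```text
t: 25.08
ee_pos: [581.9, -5.8, 153.9]
orientation: [-1.98, -2.438, 0.003]
ft_force: [-8.1, 3.6, 9.7]
width: 12.8
grasp_force: 30.0
```

The lever is at its stop: the force rose while the position held. I'll open gently, withdraw straight up and check.

```bash
python3 -m pendant '{"grip":[-0.6,-0.5,-0.4,-0.3,-0.2,-0.2,-0.2,-0.2,-0.2,-0.2,-0.2],"linear":[[0,0,0],[0,0,0],[0,0,0],[0,0,0],[0,0,0],[0,0,0],[0,0,-10],[0,0,-20],[0,0,-25],[0,0,-30],[0,0,-30]],"angular":[[0,0,0],[0,0,0],[0,0,0],[0,0,0],[0,0,0],[0,0,0],[0,0,0],[0,0,0],[0,0,0],[0,0,0],[0,0,0]]}'
python3 -m pendant '{"grip":[-0.2,-0.2,-0.2,-0.2,-0.2,-0.2,-0.2,-0.2],"linear":[[0,-20,-30],[0,-35,0],[0,-35,0],[0,-35,0],[0,-35,0],[0,-35,0],[0,0,0],[0,0,0]],"angular":[[0,0,0],[0,0,0],[0,0,0],[0,0,0],[0,0,0],[0,0,0],[0,0,0],[0,0,0]]}'
python3 lev.py; python3 - <<'E'
from h import *
im=ctrl.get_image('scene').astype(int);i0=cv2.imread('pics/scene0.png')[...,::-1].astype(int)
d=np.abs(im-i0).max(2)>60
n,l,s,c=cv2.connectedComponentsWithStats(d.astype(np.uint8))
print([x.tolist() for x in s[1:] if x[4]>15])
for X in((581.3,-4.3,169),):
    u,v=np.round(proj(cam('scene'),X)).astype(int);print(u,v,np.abs(im-i0)[v-12:v+12,u-12:u+12].max())
# stacked disc and base as seen from top
T=cam('top');t=ctrl.get_image('top');print('stack',blob(T,t,[413,350,80],80,32,25)) if t.max()>190 else None
E
```

```text
t: 26.0
ee_pos: [583.1, -5.6, 270.5]
orientation: [1.98, 2.438, -0.001]
ft_force: [1.5, -0.5, 0.7]
width: 34.9
grasp_force: 0.0
t: 26.67
ee_pos: [391.7, -45.9, 299.7]
orientation: [1.98, 2.435, 0.002]
ft_force: [1.3, -0.4, 0.4]
width: 35.0
grasp_force: 0.0
standing -30 [148. 140. 133.] [150. 143. 136.]
standing 0 [150. 141. 134.] [152. 146. 138.]
standing 30 [149. 142. 135.] [151. 143. 138.]
dropped -30 [162. 157. 138.] [100. 116.  94.]
dropped 0 [165. 162. 141.] [151. 146. 127.]
dropped 30 [168. 164. 144.] [152. 147. 127.]
[[139, 0, 5, 12, 36], [176, 0, 13, 12, 126], [224, 0, 67, 41, 1439], [285, 0, 14, 16, 80], [307, 2, 23, 7, 83], [303, 16, 40, 12, 132], [242, 18, 12, 15, 25], [336, 23, 5, 6, 18], [298, 24, 10, 10, 25], [200, 26, 16, 54, 223], [327, 36, 4, 16, 56], [230, 43, 14, 15, 58], [267, 46, 18, 12, 53], [254, 65, 32, 17, 131], [121, 73, 10, 16, 27], [179, 79, 6, 9, 24], [208, 81, 9, 10, 52], [228, 83, 59, 38, 732], [152, 88, 23, 12, 30], [165, 92, 11, 8, 31], [177, 95, 14, 39, 244], [159, 103, 17, 34, 270], [275, 107, 39, 54, 679], [113, 108, 24, 31, 320], [250, 112, 23, 8, 116], [133, 114, 9, 23, 51], [258, 129, 11, 29, 193], [345, 142, 21, 21, 251], [156, 204, 46, 20, 474], [293, 233, 24, 18, 321]]
356 213 8
```

The lever area matches the first picture to within image noise, so it is standing home. The only other changes are the discs that were meant to move and the arm.

```bash
python3 -c "
from workcell import ctrl
print(ctrl.close_job())"
```

```text
the job is handed in; nothing more can be done
None
```

The job is handed in: the disc is stacked flat and centred on the other disc (within about 1 mm), the test button dropped the lever all the way, and the lever is back up, standing fully home by itself, at about 27 s of the 64 s allowed.

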